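Grease the stirrer bearing through its tilted nipple

ROBOT

A 7-joint arm with a two-finger parallel gripper is mounted at the origin on the work surface; the furniture and walls round the work are solid. World frame = base frame: x ahead of the robot, y to its left, z up, the work surface at z = 0. Lengths are in m, angles in rad, forces in N, time in s.
With the tool pointing down it reaches from about 0.425 to 0.875 m from the base axis. Payload 4.7 kg.
Tool frame: the origin (TCP) lies where the fingers leave the gripper's body, on its centre line; the fingertips stand 70 mm ahead of it and the grasp point (between the pads) lies 51 mm ahead of it; z points along the fingers, y is the line along which they close (so a half turn about z gives the same grasp; the last joint's range is limited). The gripper opens to 87 mm and grips with 3 to 60 N. Pads are 19 mm wide; open, the fingers measure 117 mm over their backs; the gripper's body (75 mm by 190 mm) begins 51 mm behind the grasp point.
Start: joints at [1.225, 0.321, -0.07, 1.45, 0.023, 1.371, -0.057], TCP at [0.229, -0.608, 0.292] pointing down, gripper open.
Joint ranges: [-2.86, 2.86], [-0.3, 2.09], [-1.38, 1.24], [0.06, 2.45], [-1.56, 4.7], [0.09, 2.05], [-2.69, 2.69]. Speed limits (rad/s): [2.57, 2.57, 3.14, 3.14, 3.14, 3.14, 3.14].

INTERFACE

Orientations are given as a rotation vector (axis times angle).
In Python, from bench import get_state, get_image, get_calibration, close_job gives the robot as it stands.
- The arm moves only by the tool send_rows, never from a script. Its argument "rows" is a list of rows, each an object of numbers: "hand": the finger opening in mm, from 0 to 87; "x", "y", "z": the shift along the world's x, y, z in mm; "roll": the turn about the world's z in degrees. A call has 1 to 10 rows; each row shifts and turns the commanded pose from where the row before left it; what a row does not reach is not made up. A row lasts 1/10 s, in which the tool goes at most 50 mm and 8.59 degrees, less where a joint would pass 70% of its speed; a pose out of reach is approached as far as the arm can. A call is refused whole if a number of a shift passes 50 or a number of a turn 8.59, either way. A call with a gripper value outside its range is refused whole. The fingers move at their own pace and stop on an object; "force" is the grip in N (left out, the last holds). Time passes only in rows, so rows that do not move let the fingers close. It gives the time, the measured TCP pose, the force, the opening and the grip force at its end, in the units of the state.
- get_state(): the state, without advancing time (a new reading comes with each control period).
- get_image(name): name is "side" or "top"; returns the picture (400x640x3 uint8, blue, green, red); there is no depth.
- get_calibration(name): a dict with "mtx" (3x3 intrinsics, pixels), "D" ([k1, k2, p1, p2, k3] as OpenCV has them; the pictures are not rectified), "world_from_camera" (4x4, takes a point from camera to world coordinates). Camera axes: x right, y down, z forward; pixel columns grow to the right and rows downward; lengths in m; the calibration is good to about 2 mm. A picture is of the moment at which its call begins. get_calibration takes no time and is no camera call.
- close_job(): hands the job in; it is judged then, once.
The state is a dict: "time": time; "joint_positions": joint angles; "qd": joint speeds; "joint_torque": joint torques, N m; "position": TCP position; "tool_rot": TCP orientation; "ft_force": force on the tool from outside, world axes, zero at the start; "torque": the same for the moment, N m; "grip_width": opening from 0.0 (shut) to 1.0 (fully open); "grip_force": force on a finger pad.
Only numpy, scipy, OpenCV 4.12 (cv2) and the standard library are available. Lean on these libraries where they do the work, as an engineer would, in place of code of your own. Each camera call takes 0.05 s, during which the arm holds its last target. There are 200 camera calls.

TASK

Uncover the tilted grease nipple on the bearing block: pull its long-stemmed cap off and stand it upright, stem up, in the empty glass beaker on the bench, and let go of it there. Then take the hand grease coupler, press it mouth first and squarely onto the nipple until it snaps over the spring pins, and push on until the spring collar is well over half way down. Finish while still gripping the coupler and holding it pressed down against that spring; leave everything else on the bench where it is.

Things in the scene. Friction and masses are not known exactly. Their poses are not given: they have to be found in the camera images.
- block: Fixed bearing block: grey housing 50 x 56 mm on a dark foot plate 90 x 84 mm, a level steel shaft stub 22 mm thick and 104 mm long sticking out on both sides along its y axis. Origin on the bench near the plate's middle, z up. The nipple leans toward the block's -x side.
- nipple: Grease nipple, fixed on the block. Origin: its root, 58 mm above the bench. Its z axis is the nipple's axis, up and out, 0.38 rad (22 degrees) off vertical; its y axis is level. Steel post 13 mm thick, ending 40 mm from the origin, last 6 mm tapered to 6.4 mm. Two round spring pins stand out along its y axis, 26 mm from the origin, 21 mm across; they give way inward.
- collar (a joint): How far the ring-shaped spring collar (32 mm wide, round the nipple's post, upper face 19 mm from the nipple's origin when free) is pushed down along the nipple, in m: 0 free, about 0.010 when the coupler is fully home. It pushes back with 2.1 N plus 0.7 N per mm.
- cap_mid (a point): Half-way along the loose aluminium cap (145 mm long, 50 g) that covers the nipple at the start. Its z axis points from cap to stem end. Cap end: 30 mm wide, 28 mm long, open below, 24 mm deep, 24 mm wide inside (15.6 mm beyond 11 mm depth), rim 72.5 mm below this point. Sits loose on the collar; lifts off along the nipple's axis (25 mm to clear).
- cap_stem (a point): Point on the axis of the cap's round stem, 20 mm below the stem's free end and 125 mm above the cap's rim; the stem is 10 mm thick and runs from 33 mm to 145 mm above the rim. Same axes as cap_mid.
- coupler_mid (a point): Half-way up the loose hand grease coupler, a straight round steel tool 120 mm long, about 0.2 kg, standing mouth down on the bench. z axis from mouth to top. Lower sleeve 32 mm wide to 20 mm below this point, then a neck, then a dark grip barrel 30 mm wide from 6 mm below to 52 mm above this point.
- coupler_mouth (a point): Centre of the coupler's mouth end face, 60 mm below coupler_mid. Bore 16 mm at the rounded lip, wider behind, 32 mm deep. Distance of this face from the nipple's origin: about 28 mm when the lip meets the pins (takes about 6 N), 23 mm at the snap, 19 mm on the free collar, 8 mm fully home. Axes as coupler_mid.
- beaker: Empty loose clear glass beaker, the only one on the near bench, 68 mm wide, 81 mm high, inside about 55 mm wide, inner floor about 4 mm up, 80 g. Origin: centre of its underside, z up. The flask, dish, stopper, pen and bottles round about are bystanders.
Not all that is in view belongs to the job. What is shaped like the part that bears coupler_mid but blue or yellow is not meant.

How it is judged:
On the way, in this order (a step that is already met when the one before it is completed fails the run):
1. the cap stands upright in the beaker, released (z of cap_mid in the frame of beaker between 0.07 and 0.085 m and horizontal distance between cap_mid and beaker below 0.022 m and angle between cap_mid's own z axis and vertical below 0.25 rad and angle between beaker's own z axis and vertical below 0.1 rad and contact force between the fingers and cap below 0.1 N and linear speed of cap below 0.02 m/s), for 0.3 s.
2. the coupler has snapped over the nipple and presses the spring collar down (value of joint collar above 0.005 m and angle between the z axis of coupler_mid and the z axis of nipple, either way round below 0.12 rad and x of coupler_mouth in the frame of nipple between -0.004 and 0.004 m and y of coupler_mouth in the frame of nipple between -0.004 and 0.004 m and z of coupler_mouth in the frame of nipple below 0.0155 m and contact force between coupler and nipple above 2 N and contact force between the fingers and coupler above 2 N), for 0.2 s.
At the end, for the whole second after the job is handed in: The cap stands stem up in the upright beaker, on its floor, within 14 degrees of vertical, not touched. The coupler is snapped on the nipple, within 7 degrees of its axis, still gripped by the fingers, and keeps the spring collar more than 5 mm down (all of step 1 and all of step 2); the arm keeps its last pose, push and grip.
It fails at once if a bystander is knocked over or shifted by more than 4 cm (distance of any of petri, stopper, dropper_bottle, flask, small_bottle, hdpe_small, marker from where it was at the start of the episode above 0.04 m or angle between any of petri, stopper, dropper_bottle, flask, small_bottle, hdpe_small's own z axis and vertical above 0.5 rad).
It also fails if it takes over 54 s, if anything falls off the work surface, if the arm or the gripper's body presses on something with over 40 N, if the wrist force passes 120 N, or if a joint passes its speed limit or range.

## Working session

There is one attempt and no reset: what is moved stays moved. The work goes in short steps, Python scripts to look and compute and a tool call to move; the robot and the scene stay as the last step left them, time stands still between calls to the robot, and variables do not carry over. Pictures are saved under pics/ and viewed, at most 10 in all, crops included, and the job is handed in when it is done.

Besides the shell and the picture viewer there is one more tool, called after ">>>" as name([rows], argument=value, ...), one row to a line, values as JSON. send_rows: Moves the arm, as the interface text tells. Its arguments: {"type":"object","properties":{"rows":{"type":"array","items":{"type":"object","properties":{"hand":{"type":"number"},"x":{"type":"number"},"y":{"type":"number"},"z":{"type":"number"},"roll":{"type":"number"}}}},"force":{"type":"number"}},"required":["rows"]}

```bash
mkdir -p pics; cat > h.py <<'E'
import numpy as np,cv2
from bench import get_state,get_image,get_calibration
def ray(n,uv):
    c=get_calibration(n);T=np.array(c["world_from_camera"])
    p=cv2.undistortPoints(np.array([[uv]],float),np.array(c["mtx"]),np.array(c["D"]))[0,0]
    d=T[:3,:3]@np.array([p[0],p[1],1.]);return T[:3,3],d/np.linalg.norm(d)
def plane(n,uv,z):
    o,d=ray(n,uv);return o+d*(z-o[2])/d[2]
def tri(a,b):
    (o1,d1),(o2,d2)=ray("side",a),ray("top",b)
    s=np.linalg.lstsq(np.c_[d1,-d2],o2-o1,rcond=None)[0]
    p,q=o1+s[0]*d1,o2+s[1]*d2
    return (p+q)/2,np.linalg.norm(p-q)
def proj(n,P):
    c=get_calibration(n);T=np.linalg.inv(np.array(c["world_from_camera"]))
    r=cv2.Rodrigues(T[:3,:3])[0]
    return cv2.projectPoints(np.array(P,float).reshape(-1,3),r,T[:3,3],np.array(c["mtx"]),np.array(c["D"]))[0][:,0]
E
python3 - <<'E'
from h import *
for n in("side","top"):
    cv2.imwrite(f"pics/{n}0.png",get_image(n));T=np.array(get_calibration(n)["world_from_camera"]);print(n,T.round(3).tolist())
s=get_state();print({k:np.round(v,3).tolist() for k,v in s.items()})
E
```

```text
side [[0.999, -0.031, 0.042, 0.496], [-0.051, -0.494, 0.868, -0.855], [-0.006, -0.869, -0.495, 0.547], [0.0, 0.0, 0.0, 1.0]]
top [[0.085, -0.973, 0.215, 0.367], [-0.996, -0.084, 0.014, -0.131], [0.004, -0.216, -0.976, 0.961], [0.0, 0.0, 0.0, 1.0]]
{'time': 0.1, 'joint_positions': [1.225, 0.322, -0.07, 1.452, 0.023, 1.371, -0.057], 'qd': [0.0, -0.002, -0.001, -0.004, -0.0, -0.0, -0.001], 'joint_torque': [-0.0, -49.257, -0.406, -31.34, -0.064, 0.04, 0.0], 'position': [0.229, -0.608, 0.291], 'tool_rot': [-3.089, -0.562, 0.001], 'ft_force': [0.11, -0.404, 1.307], 'torque': [0.037, 0.045, 0.01], 'grip_force': 0.0, 'grip_width': 0.997}
```

View pics/side0.png

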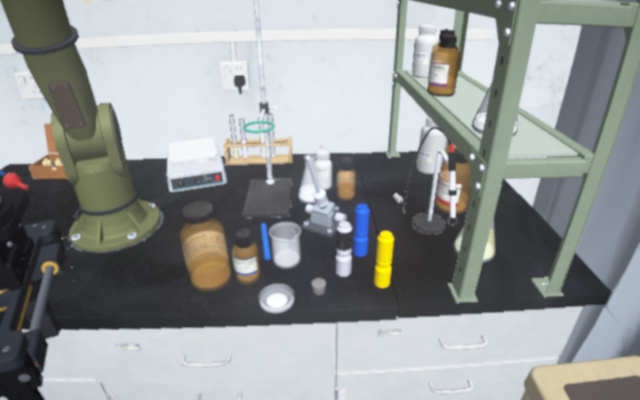

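View pics/top0.png

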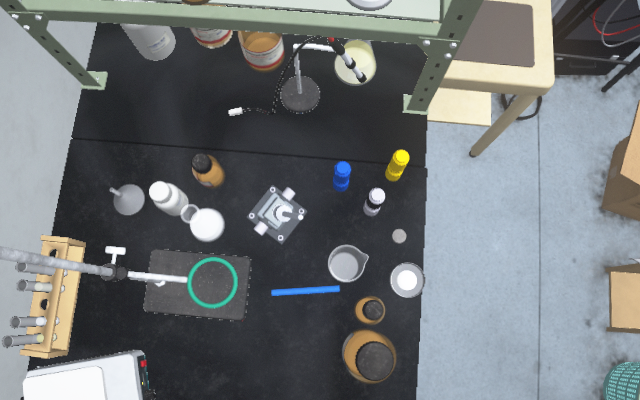

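Candidates for the coupler: the grey/dark one, side (344,249) / top (374,202); the blue one, side (362,230) / top (342,175); the yellow one, side (384,260) / top (398,165). By the description I choose the grey one. Next I check it in one crop, together with the block.

```bash
python3 - <<'E'
import cv2,numpy as np
s=cv2.imread("pics/side0.png");t=cv2.imread("pics/top0.png")
a=cv2.resize(s[150:310,230:410],None,fx=3.3,fy=3.3,interpolation=cv2.INTER_CUBIC)
b=cv2.resize(t[150:310,230:430],None,fx=4,fy=3.75,interpolation=cv2.INTER_CUBIC)
cv2.imwrite("pics/c_side.png",a);cv2.imwrite("pics/c_top.png",b)
E
```

```text
(no output)
```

View pics/c_side.png

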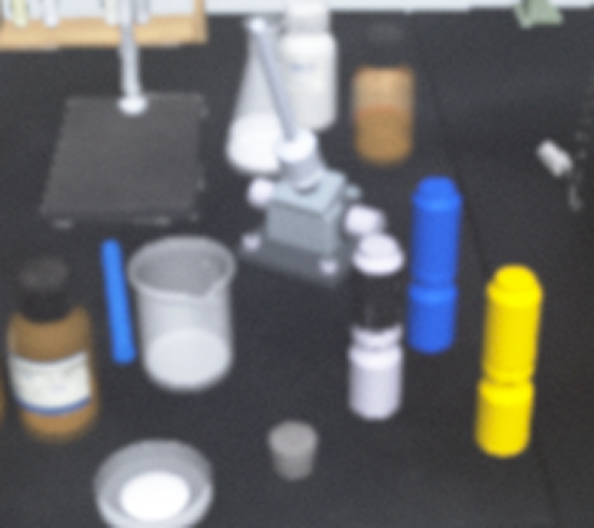

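View pics/c_top.png

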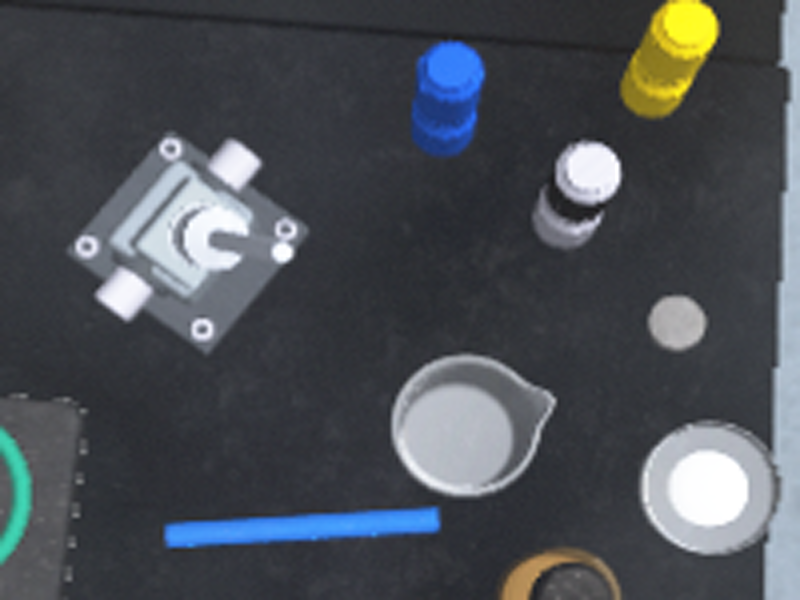

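The side picture shows the cap's stem end near (308,157), the coupler (grey with a dark barrel) near (344,249) and the beaker near (286,246). In the top picture the stem end is at (301,217), the coupler top at (377,196), the beaker floor at (344,266), and the shaft ends at (289,193) and (261,228). The choice of the grey coupler holds.

```bash
python3 - <<'E'
from h import *
C=lambda u,v:(230+u/4,150+v/3.75)
S=lambda u,v:(230+u/3.3,150+v/3.3)
t=cv2.imread("pics/top0.png")
print("stem end",tri(S(259,26),C(283,252)))
print("plate screws",[plane("top",C(*q),.010).round(4).tolist() for q in((171,149),(285,229),(203,329),(87,246))])
print("plate mean",np.mean([plane("top",C(*q),.010) for q in((171,149),(285,229),(203,329),(87,246))],0))
a,b=plane("top",C(238,160),.035),plane("top",C(122,295),.035);print("shaft",a,b,a-b,np.degrees(np.arctan2(*(a-b)[1::-1])))
# coupler top white face
m=cv2.inRange(t[180:215,360:390],(150,)*3,(255,)*3);n,l,st,ce=cv2.connectedComponentsWithStats(m);print([(st[i][4],(ce[i]+[360,180]).round(1).tolist()) for i in range(1,n)])
print("coupler top",plane("top",C(590,171),.12),"tri",tri(S(379,245),C(590,172)))
print("coup foot L/R side",plane("side",S(349,400),.0),plane("side",S(402,400),0))
print("beaker floor",plane("top",C(456,436),.004),"rim",plane("top",C(466,424),.081))
print("rim L,R",plane("top",C(393,425),.081),plane("top",C(540,425),.081),plane("top",C(466,356),.081),plane("top",C(466,495),.081))
for n,q,z in(("blue",(450,65),.12),("yel",(685,25),.12),("stopper",(678,322),.03),("pen a",(166,535),.01),("pen b",(440,520),.01)):print(n,plane("top",C(*q),z).round(3))
for n,q,z in(("amber",(370,311),.1),("flaskbig",(207,224),.14),("white",(163,188),.12),("amber2",(203,162),.1),("dish",(407,280),.01)):print(n,plane("top",q,z).round(3))
E
```

```text
stem end (array([ 0.49879121, -0.08612018,  0.20909417]), np.float64(2.0715305139151343e-05))
plate screws [[0.5843, -0.0132, 0.01], [0.5461, -0.0739, 0.01], [0.4899, -0.0391, 0.01], [0.5286, 0.0226, 0.01]]
plate mean [ 0.53721496 -0.0259045   0.01      ]
shaft [ 0.57557338 -0.0492891   0.035     ] [ 0.50058608 -0.00112764  0.035     ] [ 0.0749873  -0.04816145  0.        ] -32.71106970950194
[(np.int32(198), [376.9, 195.5]), (np.int32(24), [374.5, 210.2])]
coupler top [ 0.564467   -0.21164155  0.12      ] tri (array([ 0.56471887, -0.21156826,  0.12087487]), np.float64(0.0018273340922020731))
coup foot L/R side [ 0.54903972 -0.20752259  0.        ] [ 0.58302121 -0.20960257  0.        ]
beaker floor [ 0.44564053 -0.16663723  0.004     ] rim [ 0.44535776 -0.16781756  0.081     ]
rim L,R [ 0.44211354 -0.13533086  0.081     ] [ 0.44766446 -0.20086506  0.081     ] [ 0.47785434 -0.16532745  0.081     ] [ 0.41188588 -0.17039278  0.081     ]
blue [ 0.611 -0.146  0.12 ]
yel [ 0.64 -0.25  0.12]
stopper [ 0.51  -0.267  0.03 ]
pen a [ 0.383 -0.032  0.01 ]
pen b [ 0.402 -0.162  0.01 ]
amber [ 0.365 -0.214  0.1  ]
flaskbig [0.485 0.076 0.14 ]
white [0.546 0.169 0.12 ]
amber2 [0.605 0.109 0.1  ]
dish [ 0.429 -0.289  0.01 ]
```

```bash
python3 - <<'E'
from h import *
print("ring",tri((259,127),(212,282)));print("clamp/rod",tri((263,108),(113,272)))
print("whitebottle",tri((323,150),(160,188)),"flask",tri((309,158),(190,212)))
N=np.array([.5313,-.0347,.058]);a=np.array([-.1985,-.3135,.9287])
for k in(19,47,144,164):print(k,(N+a*k/1e3).round(4),proj("side",N+a*k/1e3),proj("top",N+a*k/1e3))
E
```

```text
ring (array([0.38610512, 0.03222826, 0.2392208 ]), np.float64(0.0006954581564498201))
clamp/rod (array([0.38455284, 0.18132795, 0.24050222]), np.float64(0.004479812465428462))
whitebottle (array([0.54326816, 0.17463886, 0.11803723]), np.float64(0.004378919479669964)) flask (array([0.50362531, 0.113092  , 0.12185117]), np.float64(0.005549885269034465))
19 [ 0.5275 -0.0407  0.0756] [[321.73289201 201.33400964]] [[280.75482098 212.64528762]]
47 [ 0.522  -0.0494  0.1016] [[319.40690135 193.63202482]] [[284.11368362 213.39506295]]
144 [ 0.5027 -0.0798  0.1917] [[310.48073071 164.06728707]] [[297.53513792 216.38887357]]
164 [ 0.4987 -0.0861  0.2103] [[308.45323084 157.35019495]] [[300.70946826 217.09643887]]
```

>>> send_rows([
  {"hand": 87,"x": 20,"y": 45,"z": 4,"roll": 4},
  {"x": 25,"y": 45,"z": 4,"roll": 4},
  {"x": 25,"y": 45,"z": 4,"roll": 4},
  {"x": 25,"y": 45,"z": 4,"roll": 4},
  {"x": 25,"y": 45,"z": 3,"roll": 4},
  {"x": 25,"y": 45,"roll": 4},
  {"x": 25,"y": 45,"roll": 4},
  {"x": 25,"y": 45,"roll": 4},
  {"x": 25,"y": 45,"roll": 4},
  {"x": 20,"y": 45,"roll": 0.7},
])

```text
schema error: expected keys hand, x, y, z, roll
```

>>> send_rows([
  {"hand": 87,"x": 20,"y": 45,"z": 4,"roll": 4},
  {"hand": 87,"x": 25,"y": 45,"z": 4,"roll": 4},
  {"hand": 87,"x": 25,"y": 45,"z": 4,"roll": 4},
  {"hand": 87,"x": 25,"y": 45,"z": 4,"roll": 4},
  {"hand": 87,"x": 25,"y": 45,"z": 4,"roll": 4},
  {"hand": 87,"x": 25,"y": 45,"z": 0,"roll": 4},
  {"hand": 87,"x": 25,"y": 45,"z": 0,"roll": 4},
  {"hand": 87,"x": 25,"y": 45,"z": 0,"roll": 4},
  {"hand": 87,"x": 25,"y": 45,"z": 0,"roll": 4},
  {"hand": 87,"x": 20,"y": 45,"z": 0,"roll": 0.7},
])

```text
time: 1.1
position: [0.4634, -0.1673, 0.3116]
tool_rot: [2.755, 1.509, 0.0]
ft_force: [0.4, 0.2, 0.3]
grip_width: 0.999
grip_force: 0.0
```

>>> send_rows([
  {"hand": 87,"x": 19,"y": 38,"z": 0,"roll": 0},
  {"hand": 87,"x": 16,"y": 36,"z": 0,"roll": 0},
  {"hand": 87,"x": 0,"y": 0,"z": 0,"roll": 0},
  {"hand": 87,"x": 0,"y": 0,"z": 0,"roll": 0},
])

```text
time: 1.5
position: [0.4978, -0.0945, 0.3114]
tool_rot: [-2.755, -1.51, 0.001]
ft_force: [0.2, -0.1, -0.6]
grip_width: 0.998
grip_force: 0.0
```

>>> send_rows([
  {"hand": 87,"x": 5,"y": 14.5,"z": 0,"roll": 0},
  {"hand": 80,"x": 0,"y": 0,"z": -20,"roll": 0},
  {"hand": 70,"x": 0,"y": 0,"z": -25,"roll": 0},
  {"hand": 60,"x": 0,"y": 0,"z": -20,"roll": 0},
  {"hand": 50,"x": 0,"y": 0,"z": -4,"roll": 0},
  {"hand": 40,"x": 0,"y": 0,"z": 0,"roll": 0},
])

```text
time: 2.1
position: [0.5021, -0.0821, 0.2423]
tool_rot: [-2.758, -1.503, 0.002]
ft_force: [-0.3, -1.1, -0.5]
grip_width: 0.642
grip_force: 0.0
```

```bash
python3 - <<'E'
from h import *
s=get_image("side");t=get_image("top")
a=cv2.resize(s[90:240,230:400],None,fx=3,fy=3,interpolation=cv2.INTER_CUBIC);b=cv2.resize(t[130:280,210:340],None,fx=2.2,fy=3,interpolation=cv2.INTER_CUBIC)
cv2.imwrite("pics/g1.png",np.hstack([a,b]));print(get_state()["position"],get_state()["grip_width"])
E
```

```text
[ 0.50319967 -0.08159164  0.24379232] 0.5508968207637941
```

View pics/g1.png

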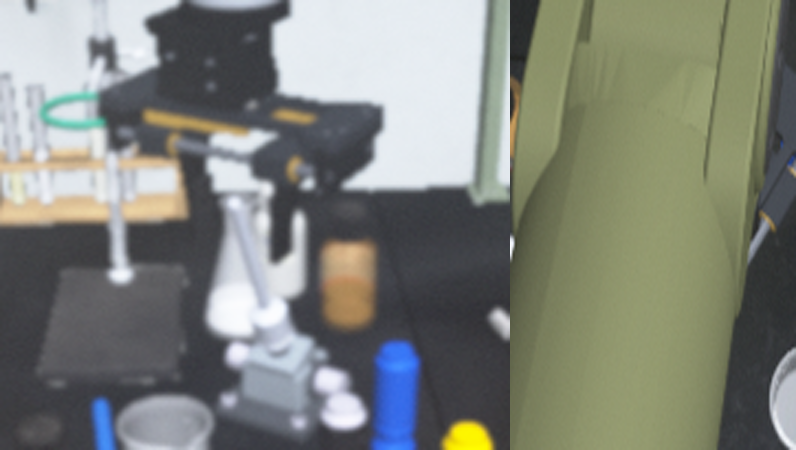

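>>> send_rows([
  {"hand": 30,"x": 0,"y": 1.5,"z": 0,"roll": 0},
  {"hand": 20,"x": 0,"y": 0,"z": 0,"roll": 0},
  {"hand": 10,"x": 0,"y": 0,"z": 0,"roll": 0},
  {"hand": 4,"x": 0,"y": 0,"z": 0,"roll": 0},
  {"hand": 4,"x": 0,"y": 0,"z": 0,"roll": 0},
  {"hand": 4,"x": 0,"y": 0,"z": 0,"roll": 0},
  {"hand": 4,"x": 0,"y": 0,"z": 0,"roll": 0},
], force=10)

```text
time: 2.9
position: [0.5027, -0.0792, 0.2428]
tool_rot: [-2.757, -1.507, 0.0]
ft_force: [-0.6, 0.2, 0.3]
grip_width: 0.112
grip_force: 10.0
```

>>> send_rows([
  {"hand": 4,"x": -0.9,"y": -1.3,"z": 3.7,"roll": 0},
  {"hand": 4,"x": -0.9,"y": -1.3,"z": 3.7,"roll": 0},
  {"hand": 4,"x": -0.8,"y": -1.4,"z": 3.7,"roll": 0},
  {"hand": 4,"x": 0,"y": 0,"z": 1,"roll": 0},
  {"hand": 4,"x": 3.2,"y": 5,"z": 1,"roll": 0},
  {"hand": 4,"x": 3.2,"y": 5,"z": 1,"roll": 0},
  {"hand": 4,"x": 3.2,"y": 5,"z": 1,"roll": 0},
  {"hand": 4,"x": 0,"y": 0,"z": 0,"roll": 0},
])

```text
time: 3.7
position: [0.5103, -0.067, 0.2579]
tool_rot: [-2.755, -1.509, -0.001]
ft_force: [-0.5, -0.2, -1.5]
grip_width: 0.111
grip_force: 10.0
```

```bash
python3 - <<'E'
from h import *
s=get_image("side")
cv2.imwrite("pics/g2.png",cv2.resize(s[120:240,260:380],None,fx=4,fy=4,interpolation=cv2.INTER_CUBIC));print(get_state()["position"],get_state()["ft_force"])
E
```

```text
[ 0.51006547 -0.06749082  0.25781804] [ 0.51941825 -0.29912735 -1.02164694]
```

View pics/g2.png

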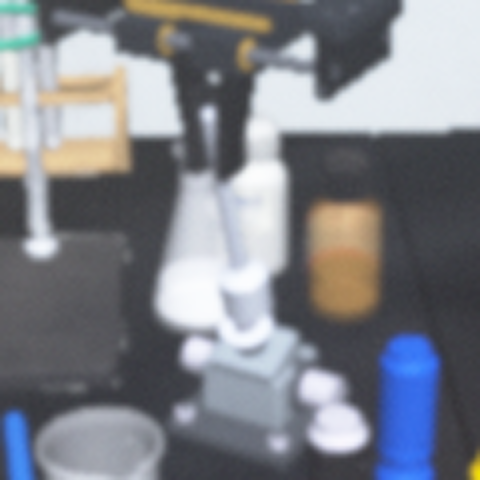

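The stem is held between the pads. The cap is lifted a little off the collar, with its base near crop (245,305), and is still tilted, so I keep turning it against the nipple tip.

>>> send_rows([
  {"hand": 4,"x": 3.2,"y": 5,"z": 1,"roll": 0},
  {"hand": 4,"x": 3.2,"y": 5,"z": 1,"roll": 0},
  {"hand": 4,"x": 3.2,"y": 5,"z": 1,"roll": 0},
  {"hand": 4,"x": 3.2,"y": 5,"z": 0.5,"roll": 0},
  {"hand": 4,"x": 3.2,"y": 5,"z": 0.5,"roll": 0},
  {"hand": 4,"x": 1.6,"y": 2.5,"z": 0,"roll": 0},
  {"hand": 4,"x": 0,"y": 0,"z": 0,"roll": 0},
])

```text
time: 4.45
position: [0.5276, -0.0401, 0.2619]
tool_rot: [-2.756, -1.508, -0.0]
ft_force: [-0.1, 0.3, -0.9]
grip_width: 0.109
grip_force: 10.0
```

```bash
python3 - <<'E'
from h import *
s=get_image("side");c=cv2.resize(s[120:240,260:380],None,fx=4,fy=4,interpolation=cv2.INTER_CUBIC)
p=get_state()["position"];print(p,get_state()["ft_force"])
for z in(.05,.16,.17):
    q=proj("side",p-[0,0,z])[0];cv2.circle(c,tuple(int(v) for v in (q-[260,120])*4),3,(0,0,255),-1)
cv2.imwrite("pics/g3.png",c)
E
```

```text
[ 0.52754564 -0.04045326  0.26190052] [ 0.28237949 -1.40569337 -1.01821014]
```

View pics/g3.png

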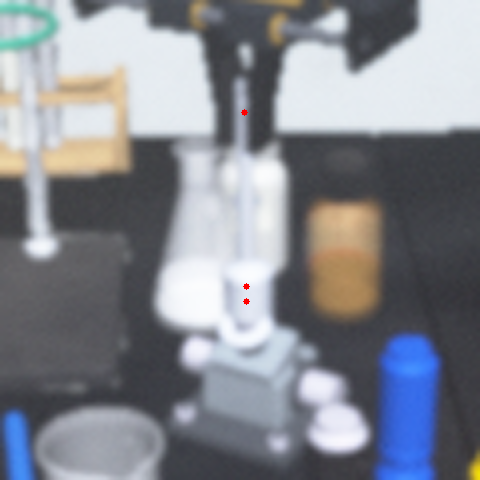

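The stem now coincides with the plumb line in the side view (crop x about 243 to 246), so the cap is upright in the grip. Next I lift it and carry it to the beaker.

>>> send_rows([
  {"hand": 4,"x": 0,"y": 0,"z": 10,"roll": 0},
  {"hand": 4,"x": 0,"y": 0,"z": 15,"roll": 0},
  {"hand": 4,"x": -6,"y": -10,"z": 10,"roll": 0},
  {"hand": 4,"x": -16,"y": -25,"z": 0,"roll": 0},
  {"hand": 4,"x": -20,"y": -30,"z": 0,"roll": 0},
  {"hand": 4,"x": -20,"y": -30,"z": 0,"roll": 0},
  {"hand": 4,"x": -14,"y": -22,"z": 0,"roll": 0},
  {"hand": 4,"x": -6,"y": -10,"z": 0,"roll": 0},
  {"hand": 4,"x": 0,"y": 0,"z": 0,"roll": 0},
])

```text
time: 5.4
position: [0.4453, -0.1691, 0.298]
tool_rot: [2.758, 1.501, 0.002]
ft_force: [-0.0, 0.4, 0.4]
grip_width: 0.107
grip_force: 10.0
```

```bash
python3 - <<'E'
from h import *
s=get_image("side");t=get_image("top")
p=get_state()["position"];print(p,get_state()["ft_force"])
for n,im in(("side",s),("top",t)):
  for z in(.051,.15,.176):
    q=proj(n,p-[0,0,z])[0];im[int(round(q[1])),int(round(q[0]))]=(0,0,255)
a=cv2.resize(s[130:290,230:330],None,fx=3.6,fy=3.6,interpolation=cv2.INTER_NEAREST);b=cv2.resize(t[180:340,290:410],None,fx=3.6,fy=3.6,interpolation=cv2.INTER_NEAREST)
cv2.imwrite("pics/g4.png",np.hstack([a,b]))
E
```

```text
[ 0.44639119 -0.16652044  0.29759139] [ 0.42851843 -0.17893181 -1.32395028]
```

View pics/g4.png

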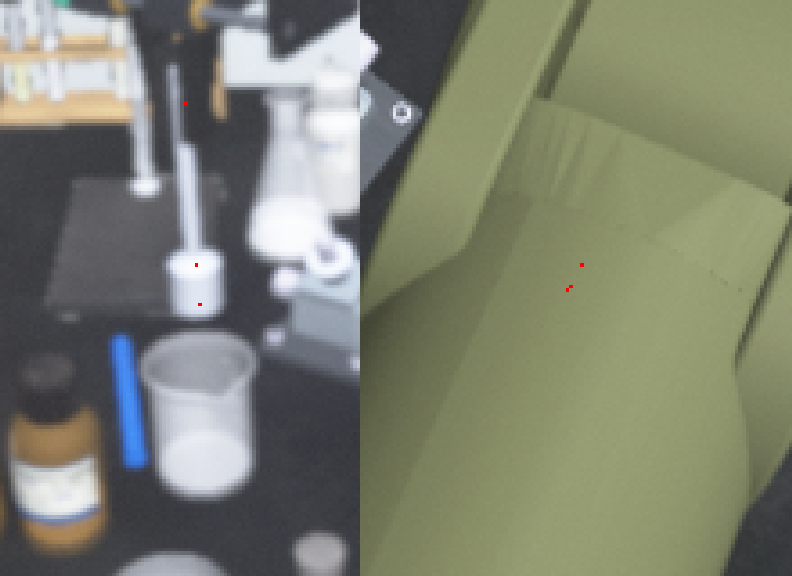

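The cap hangs plumb within about 1 degree over the beaker: cap end at crop (195,285), beaker rim at crop (198,365). Now I lower it.

>>> send_rows([
  {"hand": 4,"x": -0.5,"y": 0,"z": -15,"roll": 0},
  {"hand": 4,"x": 0,"y": 0,"z": -20,"roll": 0},
  {"hand": 4,"x": 0,"y": 0,"z": -25,"roll": 0},
  {"hand": 4,"x": 0,"y": 0,"z": -25,"roll": 0},
  {"hand": 4,"x": 0,"y": 0,"z": -15,"roll": 0},
  {"hand": 4,"x": 0,"y": 0,"z": -9,"roll": 0},
  {"hand": 4,"x": 0,"y": 0,"z": -4,"roll": 0},
  {"hand": 4,"x": 0,"y": 0,"z": -2,"roll": 0},
  {"hand": 4,"x": 0,"y": 0,"z": 0,"roll": 0},
])

```text
time: 6.4
position: [0.4455, -0.1676, 0.1824]
tool_rot: [2.756, 1.507, 0.001]
ft_force: [0.3, -0.0, -0.7]
grip_width: 0.113
grip_force: 10.0
```

>>> send_rows([
  {"hand": 4,"x": 0,"y": 0,"z": -1,"roll": 0},
  {"hand": 4,"x": 0,"y": 0,"z": -1,"roll": 0},
  {"hand": 4,"x": 0,"y": 0,"z": -1,"roll": 0},
  {"hand": 4,"x": 0,"y": 0,"z": 0,"roll": 0},
])

```text
time: 6.8
position: [0.4463, -0.168, 0.181]
tool_rot: [2.754, 1.505, 0.003]
ft_force: [-0.8, 1.1, 7.9]
grip_width: 0.109
grip_force: 10.0
```

>>> send_rows([
  {"hand": 4,"x": 0,"y": 0,"z": 1,"roll": 0},
  {"hand": 4,"x": 0,"y": 0,"z": 0,"roll": 0},
  {"hand": 14,"x": 0,"y": 0,"z": 0,"roll": 0},
  {"hand": 18,"x": 0,"y": 0,"z": 0,"roll": 0},
  {"hand": 30,"x": 0,"y": 0,"z": 0,"roll": 0},
  {"hand": 40,"x": 0,"y": 0,"z": 0,"roll": 0},
  {"hand": 40,"x": 0,"y": 0,"z": 0,"roll": 0},
  {"hand": 40,"x": 0,"y": 0,"z": 20,"roll": 0},
  {"hand": 40,"x": 0,"y": 0,"z": 30,"roll": 0},
  {"hand": 50,"x": 0,"y": 0,"z": 35,"roll": 0},
])

```text
time: 7.8
position: [0.4441, -0.1675, 0.2648]
tool_rot: [-2.755, -1.506, 0.002]
ft_force: [0.0, -0.6, -0.6]
grip_width: 0.492
grip_force: 0.0
```

```bash
python3 - <<'E'
from h import *
s=get_image("side")
p=get_state()["position"];print(p,get_state()["ft_force"])
for z in(.01,.081,.149):
    q=proj("side",[.4455,-.1675,z])[0];s[int(round(q[1])),int(round(q[0]))]=(0,0,255)
cv2.imwrite("pics/g5.png",cv2.resize(s[150:300,230:410],None,fx=4,fy=4,interpolation=cv2.INTER_NEAREST))
E
```

```text
[ 0.44716619 -0.16837797  0.27149984] [ 1.88342518 -0.22553178  3.16722825]
```

View pics/g5.png

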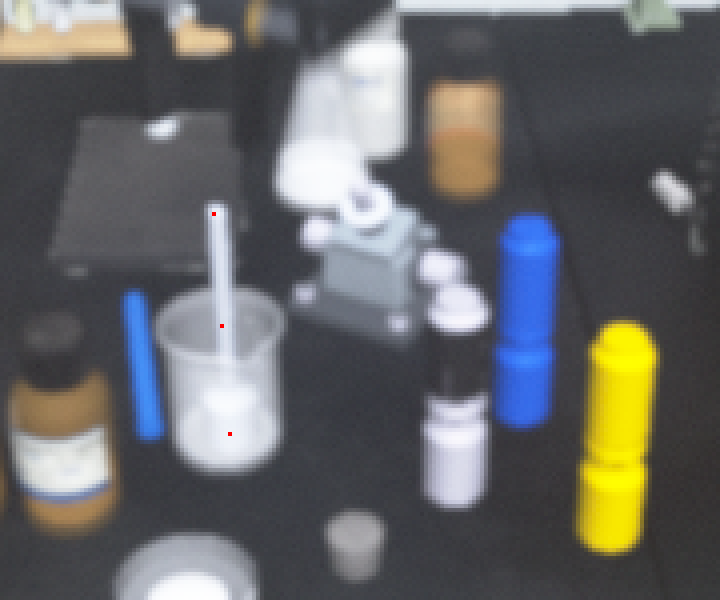

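The cap stands upright in the beaker: stem top at crop (215,210) and cap end at crop (230,415), both on the expected plumb points. Next is the coupler.

>>> send_rows([
  {"hand": 60,"x": 15,"y": -5,"z": 0,"roll": 0},
  {"hand": 60,"x": 25,"y": -9,"z": 0,"roll": 0},
  {"hand": 60,"x": 30,"y": -11,"z": 0,"roll": 0},
  {"hand": 60,"x": 25,"y": -9,"z": 0,"roll": 0},
  {"hand": 60,"x": 15,"y": -6,"z": 0,"roll": 0},
  {"hand": 60,"x": 8,"y": -3,"z": -10,"roll": 0},
  {"hand": 60,"x": 0,"y": 0,"z": -20,"roll": 0},
  {"hand": 60,"x": 0,"y": 0,"z": 0,"roll": 0},
  {"hand": 60,"x": 0,"y": 0,"z": 0,"roll": 0},
])

```text
time: 8.75
position: [0.5622, -0.2105, 0.2342]
tool_rot: [-2.756, -1.506, 0.002]
ft_force: [0.7, -0.2, 0.0]
grip_width: 0.694
grip_force: 0.0
```

```bash
python3 - <<'E'
from h import *
ps=np.array([get_state()["position"] for _ in range(5)]);print(ps.mean(0),get_state()["grip_width"])
t=get_image("top");cv2.imwrite("pics/raw_top6.png",t)
T=np.array([.5234,-.0472,.0951]);q=proj("top",T)[0];print(q)
g=cv2.cvtColor(t,cv2.COLOR_BGR2GRAY);u,v=q.astype(int)
print(u-14,v-12);print(g[v-12:v+13,u-14:u+15])
E
```

```text
[ 0.56218733 -0.21051715  0.2342331 ] 0.694072112482781
[283.23700123 213.18460993]
269 201
[[216 216 216 170 114 154 213 228 230 231 231 231 230 229 207 184 189 172
  132 122 136 120 121 122 123 103  75  64  64]
 [215 215 192 132 139 201 227 231 232 232 231 231 232 231 230 218 209 208
  192 145 118 113 118 121 121 120 108  89  66]
 [215 190 142 121 194 226 232 232 232 231 232 222 229 230 229 228 217 218
  202 191 159 110 114 120 119 122 120 114 105]
 [204 145 114 176 224 232 232 231 243 245 252 251 253 250 238 237 230 224
  211 202 201 179 129 121 120 119 120 120 124]
 [156 113 161 217 230 232 211 245 253 253 254 254 255 254 253 253 235 228
  227 217 197 215 191 147 121 121 118 119 122]
 [115 148 207 228 231 228 247 254 254 254 254 254 254 254 254 255 253 246
  231 229 219 210 218 196 133 123 121 119 118]
 [134 195 225 231 221 251 254 255 254 254 254 254 254 254 254 254 254 254
  247 232 231 219 215 218 150 124 122 121 121]
 [186 222 231 231 237 254 255 255 254 254 253 245 242 246 249 253 251 254
  254 236 230 229 222 208 152 125 121 122 122]
 [218 230 230 209 252 254 255 255 254 24
[... 1317 characters left out ...]
226 247 249 253 254 254 254 253 252 235 185 142
  126 123 123 124 121 122 122 120 120 122 119]
 [178 152 191 220 230 230 229 231 233 240 246 249 248 238 208 143 135 129
  122 122 122 124 122 121 122 122 122 121 120]
 [200 175 154 183 214 228 230 229 229 229 228 231 222 180 139 137 129 123
  121 120 121 122 123 123 123 119 122 122 118]
 [184 196 197 169 175 209 226 229 227 228 228 225 197 148 138 134 123 118
  120 122 122 123 121 124 122 120 120 122 114]
 [143 173 201 201 163 162 202 222 226 227 228 209 163 142 134 126 122 123
  120 120 121 122 121 122 121 121 122 121  91]
 [121 132 164 195 196 181 165 196 220 229 225 166 142 137 126 121 120 123
  122 121 119 121 122 122 121 124 125 101  65]]
```

Measured collar centre (280.5,212.5) and tip (283,213) in the top view. Predicted positions were (280.7,212.6) and (283.2,213.2), so the nipple pose is confirmed. Now I grasp the coupler.

>>> send_rows([
  {"hand": 60,"x": 2.3,"y": -1.1,"z": -15,"roll": 0},
  {"hand": 60,"x": 0,"y": 0,"z": -25,"roll": 0},
  {"hand": 60,"x": 0,"y": 0,"z": -25,"roll": 0},
  {"hand": 60,"x": 0,"y": 0,"z": -20,"roll": 0},
  {"hand": 60,"x": 0,"y": 0,"z": -10,"roll": 0},
  {"hand": 60,"x": 0,"y": 0,"z": -3,"roll": 0},
  {"hand": 45,"x": 0,"y": 0,"z": 0,"roll": 0},
  {"hand": 35,"x": 0,"y": 0,"z": 0,"roll": 0},
  {"hand": 22,"x": 0,"y": 0,"z": 0,"roll": 0},
  {"hand": 22,"x": 0,"y": 0,"z": 0,"roll": 0},
], force=15)

```text
time: 9.8
position: [0.5657, -0.212, 0.1377]
tool_rot: [2.756, 1.506, 0.001]
ft_force: [-0.0, 0.2, 0.3]
grip_width: 0.412
grip_force: 0.0
```

>>> send_rows([
  {"hand": 22,"x": 0,"y": 0,"z": 0,"roll": 0},
  {"hand": 22,"x": 0,"y": 0,"z": 0,"roll": 0},
  {"hand": 22,"x": 0,"y": 0,"z": 0,"roll": 0},
])

```text
time: 10.1
position: [0.5655, -0.212, 0.1374]
tool_rot: [2.756, 1.506, 0.001]
ft_force: [0.1, -0.7, 2.6]
grip_width: 0.339
grip_force: 15.0
```

>>> send_rows([
  {"hand": 22,"x": 0,"y": 0,"z": 10,"roll": 0},
  {"hand": 22,"x": 0,"y": 0,"z": 25,"roll": 0},
  {"hand": 22,"x": 0,"y": 0,"z": 35,"roll": 0},
  {"hand": 22,"x": -2,"y": 8,"z": 30,"roll": 0},
  {"hand": 22,"x": -5,"y": 22,"z": 15,"roll": 0},
  {"hand": 22,"x": -8,"y": 32,"z": 0,"roll": 0},
  {"hand": 22,"x": -9,"y": 36,"z": 0,"roll": 0},
  {"hand": 22,"x": -8,"y": 32,"z": 0,"roll": 0},
  {"hand": 22,"x": -6,"y": 24,"z": 0,"roll": 0},
  {"hand": 22,"x": -3,"y": 12,"z": 0,"roll": 0},
])

```text
time: 11.1
position: [0.5235, -0.0429, 0.2522]
tool_rot: [-2.754, -1.512, 0.0]
ft_force: [-0.7, -1.0, -1.4]
grip_width: 0.341
grip_force: 15.0
```

>>> send_rows([
  {"hand": 22,"x": 0,"y": 0,"z": 0,"roll": 0},
  {"hand": 22,"x": 0,"y": 0,"z": 0,"roll": 0},
  {"hand": 22,"x": 0,"y": 0,"z": 0,"roll": 0},
])

```text
time: 11.4
position: [0.5244, -0.0479, 0.2518]
tool_rot: [2.758, 1.503, -0.001]
ft_force: [-0.3, 0.4, -1.6]
grip_width: 0.343
grip_force: 15.0
```

```bash
python3 - <<'E'
from h import *
s=get_image("side");cv2.imwrite("pics/raw7.png",s)
ps=np.mean([get_state()["position"] for _ in range(3)],0);print(ps)
print(proj("side",ps-[0,0,.137]),proj("side",ps-[0,0,.12]),proj("side",ps-[0,0,.1]),proj("side",[.5234,-.0472,.0951]))
g=cv2.cvtColor(s,cv2.COLOR_BGR2GRAY)
for v in range(168,206,2):print(v,g[v,304:342])
E
```

```text
[ 0.52439892 -0.04771139  0.25171339]
[[320.35058245 188.31015384]] [[320.26333259 181.78549969]] [[320.15888198 173.95581391]] [[320.01471926 195.59883301]]
168 [114 153 182 200 209 212 210 207 203 196 184 180 190 204 211 216 221 221
 219 215 205 202 216 225 227 220 198 155 105  75  63  64  64  65  65  67
  65  66]
170 [133 169 193 207 215 217 219 222 221 214 199 181 177 183 191 197 202 202
 199 194 195 207 222 228 224 216 193 153 105  73  64  64  66  70  80  91
  99 103]
172 [151 182 200 211 216 219 222 223 223 215 211 212 220 227 232 236 239 239
 237 235 234 231 226 223 221 213 192 154 105  73  66  66  74  92 115 133
 152 162]
174 [165 189 203 212 216 220 219 217 211 198 200 213 230 239 244 246 248 248
 247 244 239 232 222 218 218 212 191 151 104  73  64  69  90 116 141 158
 170 174]
176 [175 194 206 212 217 219 219 216 206 186 172 179 196 212 222 228 230 231
 228 226 220 211 204 209 217 212 192 150 104  75  65  74  95 120 144 160
 171 177]
178 [186 199 208 215 218 220 219 217 209 189 173 175 188 200 209 218 220 222
 221 219 212 204 199 203 211 209 189 150 103  73  68  75  96 117 
[... 1397 characters left out ...]
95  74  69  65  64  66  65  64  64  68  73  84 100
 112 123]
198 [243 246 247 249 250 250 251 250 250 250 250 247 240 222 208 211 217 219
 226 240 246 246 232 184 120  76  65  64  64  64  64  62  62  66  72  76
  88  91]
200 [209 221 228 234 237 240 241 240 239 236 239 244 245 237 208 177 177 188
 205 226 242 248 246 226 163 110  85  73  67  67  64  59  62  64  67  66
  68  71]
202 [121 133 145 158 167 170 170 168 167 167 196 234 247 247 234 207 197 206
 220 235 246 249 246 232 208 185 175 161 146 122  95  72  63  63  66  65
  64  65]
204 [ 70  85 120 165 191 193 178 160 142 135 160 205 235 244 247 247 246 248
 248 248 245 238 224 214 214 213 214 213 203 180 137  94  75  67  67  64
  66  64]
```

The sleeve spans columns 314 to 326.5, centred at 320.3 as predicted, and hangs vertical above the tip at (320,195.6). I lower it over the tip.

>>> send_rows([
  {"hand": 22,"x": 0,"y": 1.5,"z": -8,"roll": 0},
  {"hand": 22,"x": 0,"y": 0,"z": -7,"roll": 0},
  {"hand": 22,"x": 0,"y": 0,"z": -4,"roll": 0},
  {"hand": 22,"x": 0,"y": 0,"z": -3,"roll": 0},
  {"hand": 22,"x": 0,"y": 0,"z": -2,"roll": 0},
  {"hand": 22,"x": 0,"y": 0,"z": 0,"roll": 0},
])

```text
time: 12.05
position: [0.5241, -0.0443, 0.2276]
tool_rot: [-2.756, -1.507, 0.0]
ft_force: [0.8, -0.9, -1.4]
grip_width: 0.341
grip_force: 15.0
```

>>> send_rows([
  {"hand": 22,"x": -2.1,"y": -3.4,"z": 0,"roll": 0},
  {"hand": 22,"x": -2.1,"y": -3.4,"z": -0.3,"roll": 0},
  {"hand": 22,"x": -2.1,"y": -3.4,"z": -0.5,"roll": 0},
  {"hand": 22,"x": -2.1,"y": -3.4,"z": -0.7,"roll": 0},
  {"hand": 22,"x": 0,"y": 0,"z": 0,"roll": 0},
])

```text
time: 12.55
position: [0.5158, -0.0584, 0.2269]
tool_rot: [2.757, 1.505, 0.001]
ft_force: [1.3, 3.3, 2.9]
grip_width: 0.338
grip_force: 15.0
```

>>> send_rows([
  {"hand": 22,"x": -2.1,"y": -3.4,"z": -0.9,"roll": 0},
  {"hand": 22,"x": -2.1,"y": -3.4,"z": -1.1,"roll": 0},
  {"hand": 22,"x": -2.1,"y": -3.4,"z": -1.3,"roll": 0},
  {"hand": 22,"x": -2.1,"y": -3.4,"z": -1.5,"roll": 0},
  {"hand": 22,"x": 0,"y": 0,"z": 0,"roll": 0},
])

```text
time: 13.05
position: [0.5069, -0.0729, 0.2214]
tool_rot: [2.757, 1.504, -0.002]
ft_force: [0.2, 0.8, 4.2]
grip_width: 0.341
grip_force: 15.0
```

```bash
python3 - <<'E'
from h import *
s=get_image("side");cv2.imwrite("pics/raw8.png",s)
ps=np.mean([get_state()["position"] for _ in range(5)],0);print(ps,np.mean([get_state()["ft_force"] for _ in range(3)],0))
N=np.array([.5313,-.0347,.058]);a=np.array([-.1985,-.3135,.9287]);d=ps-[0,0,.051]-N;print("along",d@a,"off",d-a*(d@a))
g=cv2.cvtColor(s,cv2.COLOR_BGR2GRAY)
for v in range(166,200,2):print(v,g[v,296:336].tolist())
for k in(36,50,70,76):print(proj("side",N+a*k/1e3))
E
```

```text
[ 0.50692532 -0.07273336  0.22147761] [-0.45092389 -0.78558773  5.47436388]
along 0.12121978850975765 off [-3.12554073e-04 -3.09513688e-05 -9.92066263e-05]
166 [59, 60, 61, 60, 58, 58, 63, 66, 68, 77, 98, 123, 145, 162, 170, 174, 169, 156, 135, 108, 83, 66, 61, 56, 57, 56, 54, 70, 123, 194, 231, 238, 236, 229, 209, 161, 108, 76, 64, 64]
168 [62, 61, 62, 61, 61, 62, 61, 67, 68, 63, 60, 61, 64, 69, 71, 69, 67, 67, 64, 67, 64, 64, 60, 57, 56, 55, 56, 77, 136, 201, 231, 234, 229, 220, 197, 154, 106, 71, 63, 62]
170 [64, 65, 64, 64, 64, 61, 61, 63, 65, 63, 61, 59, 59, 61, 64, 62, 64, 64, 65, 63, 65, 64, 59, 55, 57, 57, 60, 94, 153, 210, 231, 234, 226, 215, 192, 152, 103, 72, 62, 63]
172 [65, 63, 64, 65, 61, 61, 59, 64, 64, 62, 65, 60, 58, 61, 64, 65, 65, 65, 63, 64, 65, 63, 59, 57, 54, 56, 62, 109, 172, 223, 237, 236, 227, 217, 193, 151, 103, 70, 61, 62]
174 [66, 64, 66, 63, 64, 61, 62, 61, 64, 65, 64, 63, 60, 58, 61, 66, 65, 60, 64, 65, 64, 61, 57, 54, 56, 55, 65, 114, 180, 229, 241, 238, 229, 216, 191, 151, 102, 70, 61, 65]
176 [65, 68, 67, 63, 64, 61, 62, 64, 66, 68, 81, 90, 84, 68, 61
[... 1655 characters left out ...]
 [67, 81, 126, 180, 219, 233, 240, 245, 246, 248, 249, 249, 250, 250, 250, 244, 218, 172, 156, 159, 171, 180, 185, 190, 192, 193, 190, 189, 180, 156, 116, 81, 64, 62, 61, 60, 63, 62, 62, 62]
196 [66, 83, 124, 177, 217, 233, 239, 243, 246, 247, 248, 249, 250, 250, 250, 248, 233, 190, 158, 158, 166, 178, 185, 189, 192, 193, 192, 188, 183, 167, 135, 100, 74, 65, 62, 60, 62, 61, 62, 64]
198 [63, 73, 97, 137, 182, 213, 229, 238, 243, 246, 247, 248, 250, 250, 250, 249, 242, 215, 169, 155, 163, 174, 182, 187, 192, 193, 192, 191, 191, 199, 200, 166, 114, 76, 64, 62, 64, 61, 63, 61]
[[320.33301279 196.69873064]]
[[319.15149222 192.78624515]]
[[317.41693653 187.04204925]]
[[316.88553899 185.28216742]]
```

The sleeve edge slopes 0.28 px per row, against 0.30 for the nipple axis, so the coupler is tilted in line with the nipple. I firm the grip and push along the axis.

>>> send_rows([
  {"hand": 22,"x": 0,"y": 0,"z": 0,"roll": 0},
  {"hand": 22,"x": 0,"y": 0,"z": 0,"roll": 0},
  {"hand": 22,"x": 0.6,"y": 0.6,"z": -1.9,"roll": 0},
  {"hand": 22,"x": 0.4,"y": 0.6,"z": -1.9,"roll": 0},
  {"hand": 22,"x": 0.4,"y": 0.6,"z": -1.9,"roll": 0},
  {"hand": 22,"x": 0,"y": 0,"z": 0,"roll": 0},
], force=35)

```text
time: 13.7
position: [0.5084, -0.069, 0.2155]
tool_rot: [-2.755, -1.507, 0.002]
ft_force: [-1.1, 1.4, 2.6]
grip_width: 0.336
grip_force: 35.0
```

>>> send_rows([
  {"hand": 22,"x": 0.4,"y": 0.6,"z": -1.9,"roll": 0},
  {"hand": 22,"x": 0.4,"y": 0.6,"z": -1.9,"roll": 0},
  {"hand": 22,"x": 0,"y": 0,"z": 0,"roll": 0},
])

```text
time: 14.0
position: [0.5091, -0.0675, 0.2108]
tool_rot: [-2.754, -1.507, 0.001]
ft_force: [0.6, 3.5, -1.4]
grip_width: 0.341
grip_force: 35.0
```

>>> send_rows([
  {"hand": 22,"x": 0.4,"y": 0.6,"z": -1.9,"roll": 0},
  {"hand": 22,"x": 0.4,"y": 0.6,"z": -1.9,"roll": 0},
  {"hand": 22,"x": 0,"y": 0,"z": 0,"roll": 0},
])

```text
time: 14.3
position: [0.5099, -0.0666, 0.2075]
tool_rot: [-2.755, -1.507, 0.001]
ft_force: [-0.1, 4.7, -3.0]
grip_width: 0.339
grip_force: 35.0
```

>>> send_rows([
  {"hand": 22,"x": 0.4,"y": 0.6,"z": -1.9,"roll": 0},
  {"hand": 22,"x": 0.4,"y": 0.6,"z": -1.9,"roll": 0},
  {"hand": 22,"x": 0,"y": 0,"z": 0,"roll": 0},
])

```text
time: 14.6
position: [0.511, -0.0659, 0.205]
tool_rot: [-2.756, -1.507, 0.001]
ft_force: [-3.7, 4.5, 2.7]
grip_width: 0.337
grip_force: 35.0
```

```bash
cat > m.py <<'E'
from h import *
s=get_image("side");cv2.imwrite("pics/raw9.png",s)
ps=np.mean([get_state()["position"] for _ in range(5)],0);print(ps,np.mean([get_state()["ft_force"] for _ in range(3)],0),get_state()["time"])
N=np.array([.5313,-.0347,.058]);a=np.array([-.1985,-.3135,.9287]);d=ps-[0,0,.051]-N;print("s",1e3*(d@a)-86,"off",d-a*(d@a))
E
python3 m.py
```

```text
[ 0.51091959 -0.06592143  0.20496615] [-3.83088536  3.84650807  3.20978525] 14.65
s 16.957193400639696 off [5.65912185e-05 1.05565326e-03 3.49805409e-04]
```

>>> send_rows([
  {"hand": 22,"x": -0.8,"y": 0.5,"z": 0,"roll": 0},
  {"hand": 22,"x": 0.4,"y": 0.6,"z": -1.9,"roll": 0},
  {"hand": 22,"x": 0.4,"y": 0.6,"z": -1.9,"roll": 0},
  {"hand": 22,"x": 0,"y": 0,"z": 0,"roll": 0},
  {"hand": 22,"x": 0,"y": 0,"z": 0,"roll": 0},
])

```text
time: 15.15
position: [0.5114, -0.0647, 0.2016]
tool_rot: [2.756, 1.506, 0.0]
ft_force: [-3.9, 3.4, 5.7]
grip_width: 0.334
grip_force: 35.0
```

```bash
python3 m.py
```

```text
[ 0.5113805  -0.06467705  0.2015965 ] [-4.1561102   2.45130091  5.30259297] 15.2
s 13.346195050299514 off [-0.00019928  0.00116798  0.00033369]
```

>>> send_rows([
  {"hand": 22,"x": -0.8,"y": 0.5,"z": 0,"roll": 0},
  {"hand": 22,"x": 0.4,"y": 0.5,"z": -1.9,"roll": 0},
  {"hand": 22,"x": 0.4,"y": 0.5,"z": -1.9,"roll": 0},
  {"hand": 22,"x": 0,"y": 0,"z": 0,"roll": 0},
  {"hand": 22,"x": 0,"y": 0,"z": 0,"roll": 0},
])

```text
time: 15.7
position: [0.5118, -0.0635, 0.1983]
tool_rot: [2.755, 1.505, 0.001]
ft_force: [-3.3, 3.0, 8.0]
grip_width: 0.331
grip_force: 35.0
```

```bash
python3 m.py; python3 - <<'E'
from h import *
s=cv2.imread("pics/raw9.png")
N=np.array([.5313,-.0347,.058]);a=np.array([-.1985,-.3135,.9287])
for k in(0,10,50,64,70):print(k,proj("side",N+a*k/1e3)[0].round(1))
a=cv2.resize(s[150:240,280:360],None,fx=6,fy=6,interpolation=cv2.INTER_CUBIC);b=cv2.resize(s[180:280,250:310],None,fx=5.4,fy=5.4,interpolation=cv2.INTER_CUBIC)
cv2.imwrite("pics/g10.png",np.hstack([a,b[:540]]) if b.shape[0]==540 else a)
E
```

```text
[ 0.51184393 -0.06350688  0.19828568] [-3.21421894  2.99004053  8.1175345 ] 15.75
s 9.812598560161618 off [-0.00043727  0.00123037  0.00030452]
0 [323.3 206.4]
10 [322.5 203.7]
50 [319.2 192.8]
64 [317.9 188.8]
70 [317.4 187. ]
```

View pics/g10.png

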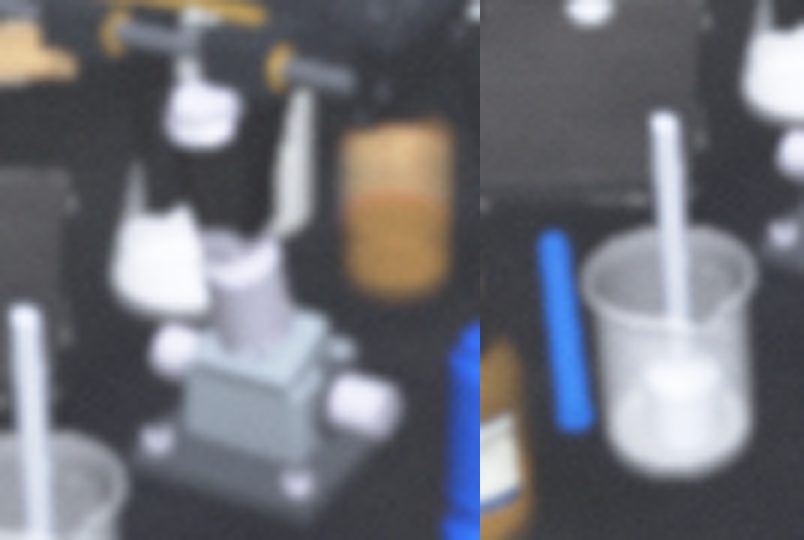

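The coupler is seated over the nipple and the cap still stands upright. The coupler top at crop (205,110) lies about 2 px right of the expected axis and the sleeve about 1 px, which suggests a tilt error near 3 degrees. I make a small correction along the lean and then measure numerically.

>>> send_rows([
  {"hand": 22,"x": -0.6,"y": -1,"z": -0.4,"roll": 0},
  {"hand": 22,"x": -0.6,"y": -1,"z": -0.4,"roll": 0},
  {"hand": 22,"x": 0,"y": 0,"z": 0,"roll": 0},
  {"hand": 22,"x": 0,"y": 0,"z": 0,"roll": 0},
])

```text
time: 16.15
position: [0.5113, -0.0645, 0.1978]
tool_rot: [2.755, 1.506, 0.005]
ft_force: [-1.5, 4.1, 8.7]
grip_width: 0.338
grip_force: 34.9
```

```bash
cp pics/raw9.png pics/raw9b.png; python3 m.py; python3 - <<'E'
from h import *
N=np.array([.5313,-.0347,.058]);a=np.array([-.1985,-.3135,.9287])
def edges(g,v,lo,hi):
    r=g[v,lo:hi].astype(float);d=np.diff(r);return lo+d.argmax()+.5,lo+d.argmin()+.5,
for f in("raw9b","raw9"):
    g=cv2.cvtColor(cv2.imread(f"pics/{f}.png"),cv2.COLOR_BGR2GRAY);g=cv2.GaussianBlur(g,(3,3),0)
    print(f);[print(v,edges(g,v,302,326)) for v in(166,168,170,172)]
    for v in (196,198,200,202,204):print(v,g[v,308:336].tolist())
for k in(20,30,122,126,130):print(k,proj("side",N+a*k/1e3)[0].round(1))
E
```

```text
[ 0.51125774 -0.06452463  0.19783666] [-3.38044692  4.33760646  9.0192512 ] 16.2
s 9.8310205495374 off [-0.0010198   0.00021839 -0.0001616 ]
raw9b
166 (np.float64(308.5), np.float64(318.5))
168 (np.float64(307.5), np.float64(319.5))
170 (np.float64(307.5), np.float64(318.5))
172 (np.float64(307.5), np.float64(318.5))
196 [250, 250, 251, 249, 243, 228, 209, 201, 208, 219, 227, 230, 230, 228, 223, 214, 202, 184, 156, 121, 88, 70, 64, 63, 63, 62, 62, 63]
198 [249, 250, 250, 249, 245, 230, 200, 173, 168, 178, 189, 196, 199, 198, 197, 195, 191, 183, 166, 135, 101, 76, 65, 62, 62, 61, 61, 61]
200 [232, 234, 235, 234, 230, 216, 189, 162, 152, 158, 169, 178, 184, 188, 191, 193, 192, 187, 178, 160, 134, 107, 90, 79, 72, 67, 64, 61]
202 [172, 176, 175, 172, 166, 157, 146, 140, 144, 154, 165, 175, 182, 188, 192, 193, 192, 189, 185, 180, 174, 169, 165, 156, 142, 120, 96, 75]
204 [186, 190, 181, 167, 151, 142, 141, 145, 148, 153, 162, 171, 180, 187, 191, 193, 192, 191, 188, 188, 193, 202, 207, 206, 195, 170, 134, 100]
raw9
166 (np.float64(308.5), np.float64(318.5))
168 (np.float64(307.5), np.floa
[... 187 characters left out ...]
 184, 156, 120, 88, 70, 64, 62, 62, 61, 62, 62]
198 [249, 249, 250, 249, 244, 228, 198, 175, 172, 180, 189, 196, 200, 200, 197, 194, 190, 183, 165, 135, 100, 76, 65, 62, 61, 61, 61, 60]
200 [232, 234, 235, 234, 229, 213, 185, 160, 152, 158, 167, 176, 183, 188, 191, 191, 190, 185, 174, 153, 126, 102, 88, 79, 72, 67, 62, 60]
202 [172, 176, 175, 171, 165, 156, 145, 139, 143, 152, 163, 173, 181, 187, 190, 191, 191, 188, 182, 175, 170, 168, 165, 156, 142, 120, 95, 75]
204 [186, 190, 181, 166, 152, 142, 141, 145, 147, 151, 160, 170, 179, 185, 189, 192, 192, 190, 188, 187, 191, 200, 207, 206, 195, 170, 134, 100]
20 [321.7 201.1]
30 [320.8 198.3]
122 [312.6 171.2]
126 [312.2 169.9]
130 [311.9 168.6]
```

>>> send_rows([
  {"hand": 22,"x": 0,"y": 0,"z": 0,"roll": 0},
  {"hand": 22,"x": 0,"y": 0,"z": 0,"roll": 0},
  {"hand": 22,"x": 0,"y": 0,"z": 0,"roll": 0},
  {"hand": 22,"x": 0,"y": 0,"z": 0,"roll": 0},
  {"hand": 22,"x": 0,"y": 0,"z": 0,"roll": 0},
])

```text
time: 16.7
position: [0.5113, -0.0646, 0.1979]
tool_rot: [2.755, 1.506, 0.005]
ft_force: [-2.8, 4.5, 9.7]
grip_width: 0.335
grip_force: 34.9
```

```bash
python3 m.py; python3 -c "
from bench import close_job
print(close_job())"
```

```text
[ 0.51125186 -0.06454311  0.19783851] [-3.01694009  4.10427962  8.4187521 ] 16.75
s 9.83969453937135 off [-0.00102396  0.00020264 -0.00016781]
the job is handed in; nothing more can be done
None
```

I handed the job in at about 17 s, with no verdict returned: the cap stands upright and released in the beaker, and the coupler is gripped and pressed on the nipple, about 2–3° off its axis, with the collar an estimated 9 mm down.

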